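Lay a tea tray and an incense tray for two guests

TASK

Make up the two guests' trays from the stock on the mat. The bamboo tray gets the wooden coaster in the middle of its larger section with the green cup standing in the coaster's dish, and the blue tea tin in the middle of its smaller section; the dark, red-lined tray gets the bronze burner in the middle of its larger section and the brown vial in the middle of its smaller one. Set everything down upright and gently, without dropping it or knocking anything over, and leave the white cup, the white vial and the glass of picks where they stand.

Things in the scene. Friction and masses are not known exactly. Their poses are not given: they have to be found in the camera images.
- tea_tray: pale bamboo tea tray with brown rims, 220 (its x) by 130 mm (y), fixed. Origin: centre of its underside; floor 6 mm above it. Walls and the one cross divider are 6 mm thick, tops 11 mm above the origin. Two sections, both 118 mm wide in y: the larger, 118 mm long, middle at x = -45 mm, y = 0 (coaster); the smaller, 84 mm long, middle at x = +62 mm, y = 0 (tin)
- incense_tray: very dark wooden incense tray, brass corners, dark red lining, 196 (its x) by 130 mm (y), fixed. Origin: centre of its underside; floor 6 mm above it. Walls and the one cross divider are 6 mm thick, tops 16 mm above the origin. Two sections, both 118 mm wide in y: the larger, 118 mm long, middle at x = -33 mm, y = 0 (burner); the smaller, 60 mm long, middle at x = +62 mm, y = 0 (vial)
- coaster: round brown wooden coaster, loose, 66 mm across and 14 mm high, with a round dish 56 mm across sunk 5 mm into its top (dish floor 9 mm above its underside). About 40 g. Origin: centre of its underside, z up
- green_cup: celadon-green tea cup without handle, empty and open at the top, 55 mm high: foot 40 mm across (44 mm at 4 mm up), widening to a straight-sided bowl 58 mm across from 18 mm up to the rim. About 120 g. Origin: centre of its foot, z up
- tea_tin: round closed tea tin, blue with thin brass bands and a brass ring on the lid, 54 mm across (lid 55 mm), 70 mm high, lid closed fast. About 150 g. Origin: centre of its underside, z up
- burner: small round bronze incense burner on three short feet, its sides upright and 60 mm across from 12 to 40 mm up, with a closed brass lid and small knob (top of the knob 58 mm up); the lid does not come off. About 320 g. Origin: centre, at the level of the feet's undersides, z up
- brown_vial: dark brown vial of incense with a cork and a cream paper band, 32 mm across and straight up to 46 mm, neck and cork (about 20 mm across) to 62 mm. About 50 g. Origin: centre of its underside, z up
- white_cup: bystander: a white cup of the same shape and size as the green one; stays in the stock. Origin: centre of its foot
- white_vial: bystander: a white vial with a cork and cream band, same shape and size as the brown one; stays in the stock. Origin: centre of its underside
- pick_jar: bystander: a glass 56 mm across and 60 mm high, packed with thin wooden picks with red and yellow heads that reach 75 mm up; stays where it is. Origin: centre of its underside
There are look-alikes about, which are no part of the job. Several things have the shape of the burner; the one meant has the colours described above. What is shaped like the brown_vial but turquoise is not meant.

How it is judged (in metres and radians):
At the end, for the whole second after the job is handed in: Coaster, tin, burner and brown vial each flat on the floor of its own section, within 15 mm of the middle along each tray axis; green cup in the coaster's dish, centred within 10 mm; all five upright (0.08 rad), released, at rest; the three bystanders upright within 30 mm of their places (x of coaster in the frame of tea_tray between -0.06 and -0.03 m and y of coaster in the frame of tea_tray between -0.015 and 0.015 m and z of coaster in the frame of tea_tray between 0.003 and 0.009 m and x of tea_tin in the frame of tea_tray between 0.047 and 0.077 m and y of tea_tin in the frame of tea_tray between -0.015 and 0.015 m and z of tea_tin in the frame of tea_tray between 0.003 and 0.009 m and x of burner in the frame of incense_tray between -0.048 and -0.018 m and y of burner in the frame of incense_tray between -0.015 and 0.015 m and z of burner in the frame of incense_tray between 0.003 and 0.009 m and x of brown_vial in the frame of incense_tray between 0.047 and 0.077 m and y of brown_vial in the frame of incense_tray between -0.015 and 0.015 m and z of brown_vial in the frame of incense_tray between 0.003 and 0.009 m and horizontal distance between green_cup and coaster below 0.01 m and z of green_cup in the frame of coaster between 0.0065 and 0.0115 m and angle between each of coaster, green_cup, tea_tin, burner, brown_vial, white_cup, white_vial, pick_jar's own z axis and vertical below 0.08 rad and linear speed of each of coaster, green_cup, tea_tin, burner, brown_vial below 0.02 m/s and distance of each of white_cup, white_vial, pick_jar from where it was at the start of the episode below 0.03 m); the robot touches nothing.
It fails at once if a bystander (white cup, white vial, pick glass) is pushed 30 mm or more from its place, or knocked over (distance of any of white_cup, white_vial, pick_jar from where it was at the start of the episode above 0.03 m or angle between any of white_cup, white_vial, pick_jar's own z axis and vertical above 0.6 rad).
It fails at once if the cup, tin, burner or vial is knocked over (leaning more than 45 degrees) (angle between any of green_cup, tea_tin, burner, brown_vial's own z axis and vertical above 0.785 rad).
It fails at once if something is dropped: it moves faster than 0.6 m/s with no finger touching it (a fall of about 20 mm or more) ((linear speed of coaster above 0.6 m/s and contact force between the fingers and coaster below 0.02 N) or (linear speed of green_cup above 0.6 m/s and contact force between the fingers and green_cup below 0.02 N) or (linear speed of tea_tin above 0.6 m/s and contact force between the fingers and tea_tin below 0.02 N) or (linear speed of burner above 0.6 m/s and contact force between the fingers and burner below 0.02 N) or (linear speed of brown_vial above 0.6 m/s and contact force between the fingers and brown_vial below 0.02 N)).
It also fails if it takes over 115 s, if anything falls off the work surface, if the arm or the gripper's body presses on something with over 40 N, if the wrist force passes 120 N, or if a joint passes its speed limit or range.

ROBOT

A 6-joint arm with a two-finger parallel gripper is mounted at the origin on the work surface. World frame = base frame: x ahead of the robot, y to its left, z up, the work surface at z = 0. Lengths are in mm, angles in rad, forces in N, time in s.
With the tool pointing down it reaches from about 250 to 775 mm from the base axis. Payload 4 kg.
Tool frame: the origin (TCP) lies midway between the tips of the shut fingers; the grasp point (between the pads) lies 19 mm behind it; z points along the fingers, y is the line along which they close (so a half turn about z gives the same grasp; the last joint's range is limited). The gripper opens to 85 mm and grips with 20 to 120 N. Pads are 22 mm wide; open, the fingers measure 114 mm over their backs; the gripper's body (76 mm by 85 mm) begins 54 mm behind the grasp point. The pads swing forward as they close: fully open they stand 13 mm farther back than shut.
Start: joints at [-1.312, 0.087, 1.371, -0, 1.684, -0.103], TCP at [194.675, -514.412, 231.341] pointing down, gripper open.
Joint ranges: [-3.1, 3.1], [-0.76, 2.03], [0.27, 2.55], [-1.08, 4.22], [0.17, 2.65], [-2.57, 2.57]. Speed limits (rad/s): [2.79, 2.79, 3.14, 3.14, 3.14, 3.14].

INTERFACE

Orientations are given as a rotation vector (axis times angle).
In Python, from station import r gives the robot as it stands.
- The arm moves only by the tool move_arm, never from a script. Its argument "plan" is a list that holds one entry, the list of rows, each a list of 7 numbers: the shift along the tool's x, y, z in m, then the turn, a rotation vector about the tool's x, y, z in rad, then the finger opening in m, from 0 to 0.0854. In form: [[[dx, dy, dz, wx, wy, wz, fingers], ...]]. A call has 1 to 12 rows; each row shifts and turns the commanded pose from where the row before left it, along the tool's axes as they then stand; what a row does not reach is not made up. A row lasts 1/10 s, in which the tool goes at most 50 mm and 8.59 degrees, less where a joint would pass 70% of its speed; a pose out of reach is approached as far as the arm can. A call with a gripper value outside its range is refused whole. The fingers move at their own pace and stop on an object; "force" is the grip in N (left out, the last holds). Time passes only in rows, so rows that do not move let the fingers close. It gives the time, the measured TCP pose, the force, the opening and the grip force at its end, in the units of the state.
- r.read_state(): the state, without advancing time (a new reading comes with each control period).
- r.grab_frame(name): name is "side" or "top" or "wrist"; returns (picture, depth): 384x512x3 uint8, red, green, blue; 384x512 float32, mm along the optical axis (not along the pixel's ray), 0 where there is no reading.
- r.camera_params(name): a dict with "fx", "fy", "cx", "cy" (pixels), "eye" and "orientation" of the camera in the world; the wrist camera has in their place "tool_from_camera" (4x4, takes a point from camera to tool coordinates, whose origin is the TCP and whose axes are the flange's). Camera axes: x right, y down, z forward; pixel columns grow to the right and rows downward; lengths in mm; the calibration is good to about 2 mm. A picture is of the moment at which its call begins: read the wrist's pose just before it. camera_params takes no time and is no camera call.
- r.close_job(): hands the job in; it is judged then, once.
The state is a dict: "time_s": time; "joint_pos": joint angles; "qd": joint speeds; "joint_efforts": joint torques, N m; "ee_pos": TCP position; "ee_rot": TCP orientation; "force": force on the tool from outside, world axes, zero at the start; "torque": the same for the moment, N m; "finger_gap": finger opening in mm; "grip_force": force on a finger pad.
Only numpy, scipy, OpenCV 4.12 (cv2) and the standard library are available. Lean on these libraries where they do the work, as an engineer would, in place of code of your own. Each camera call takes 0.05 s, during which the arm holds its last target. There are 200 camera calls.

## Working session

There is one attempt and no reset: what is moved stays moved. The work goes in short steps, Python scripts to look and compute and a tool call to move; the robot and the scene stay as the last step left them, time stands still between calls to the robot, and variables do not carry over. Pictures are saved under pics/ and viewed, at most 14 in all, crops included, and the job is handed in when it is done.

Besides the shell and the picture viewer there is one more tool, called after "Emit:" as name(argument=value, ...), one argument or row to a line, values as JSON. move_arm: Moves the arm, as the interface text tells. Its arguments: {"type":"object","properties":{"plan":{"type":"array","items":{"type":"array","items":{"type":"array","items":{"type":"number"}}}},"force":{"type":"number"}},"required":["plan"]}

```bash
mkdir -p pics; ls; cat > h.py <<'E'
import numpy as np, cv2
from station import r
from scipy.spatial.transform import Rotation as R
def cam(n):
    p=r.camera_params(n)
    if n=="wrist":
        s=r.read_state(); T=np.eye(4); T[:3,:3]=R.from_rotvec(s["ee_rot"]).as_matrix(); T[:3,3]=s["ee_pos"]
        M=T@np.array(p["tool_from_camera"]); return p,M[:3,:3],M[:3,3]
    o=np.array(p["orientation"]); 
    return p,(o if o.shape==(3,3) else R.from_rotvec(o).as_matrix()),np.array(p["eye"])
def grab(n,f=None):
    c=cam(n); im,d=r.grab_frame(n)
    if f: cv2.imwrite(f"pics/{f}.png",im[:,:,::-1]); np.savez(f"pics/{f}.npz",im=im,d=d,R=c[1],t=c[2],K=[c[0][k] for k in("fx","fy","cx","cy")])
    return im,d,c
def load(f):
    z=np.load(f"pics/{f}.npz"); return z["im"],z["d"],z["K"],z["R"],z["t"]
def cloud(f):
    im,d,K,Rm,t=load(f); v,u=np.mgrid[:d.shape[0],:d.shape[1]]
    P=np.stack([(u-K[2])/K[0]*d,(v-K[3])/K[1]*d,d],-1)@Rm.T+t; P[d==0]=np.nan
    return im,P
def ray(f,u,v,z):
    im,d,K,Rm,t=load(f); w=Rm@np.array([(u-K[2])/K[0],(v-K[3])/K[1],1]); return t+w*(z-t[2])/w[2]
E
python3 - <<'E'
from h import *
for n in("side","top"):
    im,d,c=grab(n,n+"0"); print(n,c[0],(d==0).mean())
a=cv2.imread("pics/top0.png");cv2.imwrite("pics/top0b.png",cv2.resize(a,(800,600)))
a=cv2.imread("pics/side0.png");cv2.imwrite("pics/side0b.png",cv2.resize(a,(800,600)))
print(r.read_state(), r.camera_params("wrist"))
E
```

```text
pics
side {'fx': 396.4701330621542, 'fy': 396.4701330621542, 'cx': 256.6814248367972, 'cy': 185.67583049980936, 'eye': array([ 378.2403821 , -669.92480748,  524.5821891 ]), 'orientation': array([-2.15858036,  0.3403814 , -0.15972786])} 0.00396728515625
top {'fx': 388.67966264016997, 'fy': 388.67966264016997, 'cx': 253.1297281920984, 'cy': 190.50020723412246, 'eye': array([ 465.14484027,  -26.59659779, 1032.06671465]), 'orientation': array([-2.09957774,  2.15753587, -0.11518719])} 0.003977457682291667
{'time_s': 0.1, 'joint_pos': array([-1.31209726e+00,  8.79159410e-02,  1.37210673e+00,  1.17298795e-05,
        1.68361270e+00, -1.03095961e-01]), 'qd': array([-0.00091851,  0.00044704, -0.00275232, -0.00097001, -0.00041579,
       -0.00182267]), 'joint_efforts': array([ 2.43923685e-03, -3.53014326e+01, -3.14217854e+01, -7.59267550e-05,
        7.91207654e-03, -2.15937058e-05]), 'ee_pos': array([ 194.56048558, -513.95833173,  230.23530631]), 'ee_rot': array([-3.08832551e+00, -5.64847297e-01,  2.30984119e-04]), 'force': array([ 0.29260494, -0.41641424, -0.18956362]), 'torque': array([ 0.02487401,  0.01947261, -0.02452154]), 'grip_force': 0.0, 'finger_gap': 85.12543412377283} {'fx': 276.21365985799946, 'fy': 276.21365985799946, 'cx': 256.6134225854689, 'cy': 188.88929817415755, 'tool_from_camera': array([[-6.16162320e-04, -9.44786111e-01, -3.27687085e-01,
         8.28587733e+01],
       [ 9.99999540e-01, -8.23124141e-04,  4.92891622e-04,
         1.51317508e-01],
       [-7.35404309e-04, -3.27686630e-01,  9.44786183e-01,
        -1.44391009e+02],
       [ 0.00000000e+00,  0.00000000e+00,  0.00000000e+00,
         1.00000000e+00]])}
```

View pics/top0b.png

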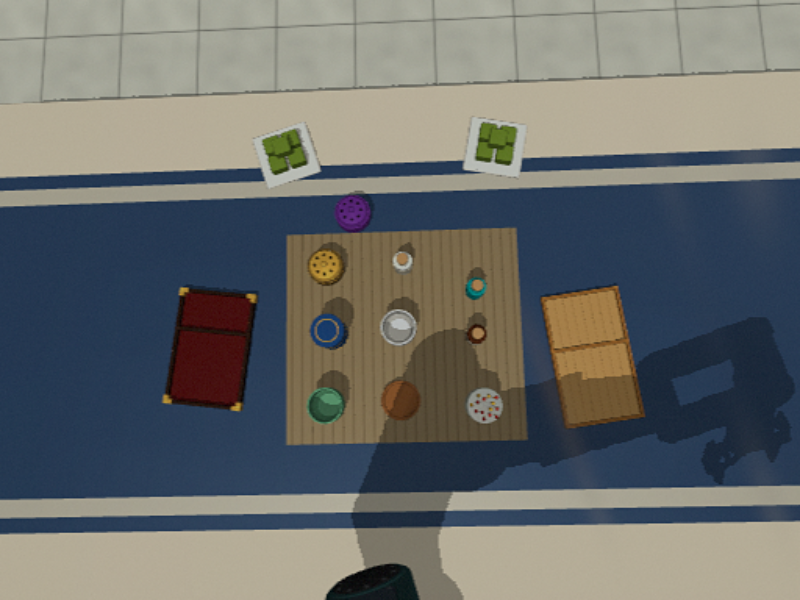

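View pics/side0b.png

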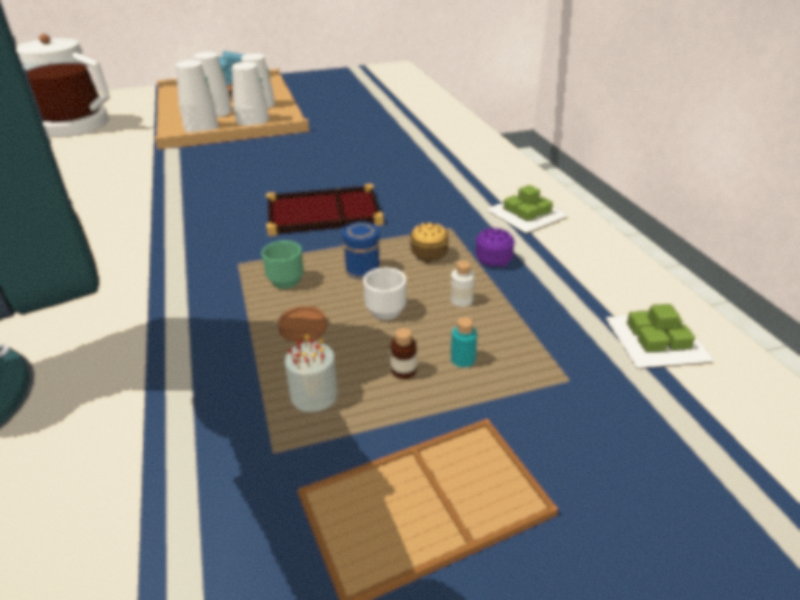

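Top view (800x600 px): burner (326,266), tin (328,331), green cup (327,405), coaster (400,400), brown vial (477,333), bamboo tray (592,356), dark tray (210,348). The bystanders are the white cup (398,327), white vial (402,260) and picks (485,405). The side view agrees.

```bash
cat > m.py <<'E'
from h import *
im,P=cloud("top0"); ims,Ps=cloud("side0")
g=P[:,:,2]
print("top mat z",np.nanmedian(P[160:175,190:210,2]), "side", np.nanmedian(Ps[250:262,200:212,2]))
# objects: connected comps of points above mat, top cloud
m=((g>9)&(g<110)).astype(np.uint8); m[:130]=0; m[290:]=0
n,l,s,c=cv2.connectedComponentsWithStats(m)
for i in range(1,n):
    if s[i,4]<60: continue
    q=P[l==i]; zt=np.percentile(q[:,2],95)
    cn=max(cv2.findContours((l==i).astype(np.uint8),0,1)[0],key=len)
    lo,hi=np.nanmin(q,0),np.nanmax(q,0)
    # side-view points inside neighbourhood
    ctr=(lo+hi)/2
    w=(np.hypot(Ps[...,0]-ctr[0],Ps[...,1]-ctr[1])<40)&(Ps[...,2]>9)
    zs=np.percentile(Ps[w][:,2],97) if w.any() else 0
    print(c[i].round(1),s[i,4],"xy",ctr[:2].round(1),"ext",(hi-lo).round(0),"ztop",zt.round(1),"side z",np.round(zs,1),"col",im[l==i].mean(0).round())
hsv=cv2.cvtColor(im,cv2.COLOR_RGB2HSV)
E
python3 m.py
```

```text
top mat z 43.92207639310607 side 15.363972667105344
[225.8 138.1] 369 xy [753.8  79.1] ext [46. 60. 48.] ztop 52.2 side z 51.5 col [ 74.  32. 100.]
[208.6 170.4] 445 xy [669.1 125.6] ext [59. 60. 49.] ztop 51.6 side z 51.4 col [132. 102.  41.]
[257.6 167.5] 143 xy [671.6  -4.2] ext [31. 29. 51.] ztop 63.9 side z 62.3 col [150. 138. 117.]
[304.4 184. ] 145 xy [ 625.  -124.6] ext [31. 31. 56.] ztop 63.3 side z 62.4 col [ 62. 105.  89.]
[379.3 227.7] 688 xy [ 507.7 -313.8] ext [232. 154.   8.] ztop 14.3 side z 12.8 col [112.  76.  38.]
[134.4 221.5] 796 xy [538.8 326.4] ext [210. 155.  14.] ztop 18.6 side z 17.8 col [48. 31. 16.]
[254.6 208.4] 226 xy [561.2   4.5] ext [57. 56. 50.] ztop 56.8 side z 55.4 col [135. 134. 127.]
[210.4 211.9] 426 xy [557.  117.8] ext [53. 53. 64.] ztop 73.4 side z 71.8 col [41. 63. 91.]
[304.6 213.8] 141 xy [ 546.4 -121.4] ext [30. 31. 51.] ztop 63.1 side z 62.4 col [95. 65. 40.]
[256.1 256.3] 306 xy [444.5   5.1] ext [64. 65. 10.] ztop 16.4 side z 15.3 col [93. 58. 30.]
[207.1 259.2] 250 xy [439.7 124.8] ext [54. 56. 51.] ztop 56.7 side z 55.5 col [53. 88. 63.]
[309.5 259. ] 438 xy [ 434.  -127.4] ext [53. 54. 68.] ztop 74.4 side z 74.2 col [129. 123. 113.]
```

```bash
cat >> m.py <<'E'
print("---trays")
for nm,ex,h,box in(("tea",(220,130),11,(500,-314)),("inc",(196,130),16,(539,326))):
  for f,(I,Q) in (("top0",(im,P)),("side0",(ims,Ps))):
    b=(abs(Q[...,0]-box[0])<140)&(abs(Q[...,1]-box[1])<100)
    hs=cv2.cvtColor(I,cv2.COLOR_RGB2HSV).astype(int)
    H,S,V=hs[...,0],hs[...,1],hs[...,2]
    k=b&((H<28)|(H>165))&(S>90)
    if nm=="inc": k=b&~((H>95)&(H<130)&(V>35)) 
    k=cv2.morphologyEx(k.astype(np.uint8),cv2.MORPH_CLOSE,np.ones((5,5))); k=cv2.morphologyEx(k,cv2.MORPH_OPEN,np.ones((5,5)))
    c=max(cv2.findContours(k,0,1)[0],key=cv2.contourArea)[:,0]
    W=np.array([ray(f,u,v,h)[:2] for u,v in c],np.float32)
    rc=cv2.minAreaRect(W); bx=cv2.boxPoints(rc)
    e=bx-np.roll(bx,1,0); L=e[np.argmax((e**2).sum(1))]; a=np.arctan2(L[1],L[0]); a=(a+np.pi/2)%np.pi-np.pi/2
    print(nm,f,"c",np.round(rc[0],1),"size",np.round(rc[1],1),"yaw",round(a,3))
    for xs in ((-.045,.062) if nm=="tea" else (-.033,.062)):
        print("   section",np.round(np.array(rc[0])+1000*xs*np.array([np.cos(a),np.sin(a)]),1))
    z=Q[...,2][cv2.erode(k,np.ones((9,9)))>0]; print("   floor z",np.nanmedian(z).round(1))
print("table z top",np.nanmedian(P[230:260,100:105,2]),np.nanmedian(P[150:170,335:342,2]),"mat",np.nanmedian(P[230:235,225:240,2]),"side mat",np.nanmedian(Ps[235:245,175:182,2]))
E
python3 m.py | sed -n '/---/,$p'
```

```text
---trays
tea top0 c [ 508.4 -312. ] size [219.2 131.7] yaw 0.126
   section [ 463.8 -317.7]
   section [ 569.9 -304.2]
   floor z 6.5
tea side0 c [ 507.8 -316.7] size [221.4 137.1] yaw 0.131
   section [ 463.2 -322.6]
   section [ 569.3 -308.6]
   floor z 6.4
inc top0 c [538.3 325.8] size [136.6 197.7] yaw -0.127
   section [505.5 330. ]
   section [599.8 317.9]
   floor z 6.2
inc side0 c [537.2 306.7] size [177.  205.9] yaw -0.073
   section [504.3 309.1]
   section [599.1 302.2]
   floor z 6.6
table z top 0.4309470259804584 0.7142630333300986 mat 1.0718956323354405 side mat 1.1004235882215312
```

Emit:
move_arm(
  plan=[
    [[0,0,0.01,0,0,0.121,0.078],[0,0,0.01,0,0,0.121,0.078],[0,0,0.01,0,0,0.12,0.078],[0.021,-0.043,0,0,0,0,0.078],[0.021,-0.043,0,0,0,0,0.078],[0.021,-0.043,0,0,0,0,0.078],[0.021,-0.043,0,0,0,0,0.078],[0.021,-0.043,0,0,0,0,0.078],[0.021,-0.043,0,0,0,0,0.078],[0.021,-0.043,0,0,0,0,0.078],[0.021,-0.043,0,0,0,0,0.078],[0.021,-0.043,0,0,0,0,0.078]],
  ],
  force=30,
)

```text
time_s: 1.3
ee_pos: [384.0, -125.5, 201.0]
ee_rot: [3.141, -0.001, 0.0]
force: [0.3, -0.4, -0.5]
finger_gap: 77.8
grip_force: 0.0
```

Emit:
move_arm(
  plan=[
    [[0.021,-0.043,0,0,0,0,0.078],[0.021,-0.043,0,0,0,0,0.078],[0.02,-0.044,0.02,0,0,0,0.078],[0,0,0.03,0,0,0,0.078],[0,0,0.02,0,0,0,0.078],[0,0,0,0,0,0,0.078]],
  ],
)

```text
time_s: 1.9
ee_pos: [442.2, 1.5, 128.2]
ee_rot: [-3.141, -0.002, 0.013]
force: [-0.1, -0.4, 0.3]
finger_gap: 78.2
grip_force: 0.0
```

```bash
cat >> h.py <<'E'
def wr(f,cx,cy,zlo,zhi,rad):
    """centre of the points of an object near (cx,cy) from the wrist cloud; fits enclosing circle at heights zlo..zhi"""
    im,P=cloud(f)
    w=(np.hypot(P[...,0]-cx,P[...,1]-cy)<rad)&(P[...,2]>zlo)&(P[...,2]<zhi)
    q=P[w]; (x,y),rr=cv2.minEnclosingCircle(q[:,:2].astype(np.float32)); lo,hi=np.percentile(q,1,0),np.percentile(q,99,0)
    print(f,"n",len(q),"circ",round(x,1),round(y,1),"r",round(rr,1),"box",((lo+hi)/2).round(1)[:2],(hi-lo).round(1),"ztop",hi[2].round(1))
E
python3 - <<'E'
from h import *
grab("wrist","w1"); print(r.read_state()["ee_pos"],r.read_state()["ee_rot"])
wr("w1",444,5,8,30,45)
wr("w1",440,125,30,70,45)
E
```

```text
[443.49532113   0.99749503 130.41194923] [-3.14111791e+00 -5.65183901e-04  7.08046112e-03]
w1 n 3387 circ 443.4 5.9 r 32.9 box [444.2   5.8] [61.4 60.4  7.6] ztop 16.7
w1 n 2840 circ 438.6 126.0 r 29.5 box [439.5 125.4] [55.4 55.6 27.1] ztop 57.6
```

View pics/w1.png

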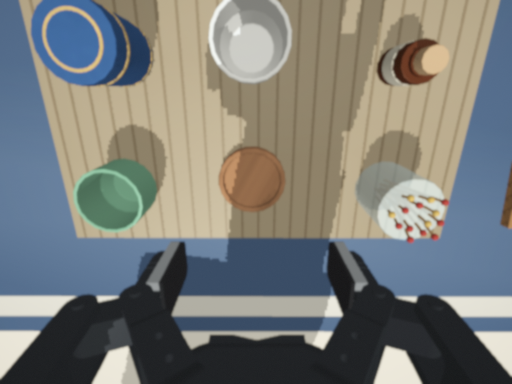

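The wrist view shows the coaster at px (252,180), which is world (444,6), with the fingers straddling it. Going down.

Emit:
move_arm(
  plan=[
    [[0,-0.004,0.04,0,0,0,0.078],[0,0,0.04,0,0,0,0.078],[0,0,0.025,0,0,0,0.078],[0,0,0.01,0,0,0,0.078],[0,0,0.005,0,0,0,0.078],[0,0,0,0,0,0,0.078],[0,0,0,0,0,0,0.078]],
  ],
)

```text
time_s: 2.65
ee_pos: [446.5, 4.2, 14.1]
ee_rot: [3.141, -0.001, 0.006]
force: [0.2, 1.4, -0.6]
finger_gap: 78.2
grip_force: 0.0
```

```bash
python3 - <<'E'
from h import *
print(r.read_state()["ee_pos"],r.read_state()["force"])
grab("wrist","w2"); print(r.read_state()["ee_pos"])
grab("side","s2"); a=cv2.imread("pics/s2.png")[150:300,90:290]; cv2.imwrite("pics/s2c.png",cv2.resize(a,(800,600)))
E
```

```text
[446.54740733   4.24917353  14.09099257] [ 0.17738564  1.3662384  -0.64350669]
[446.48901796   4.30300816  14.04818487]
```

View pics/s2c.png

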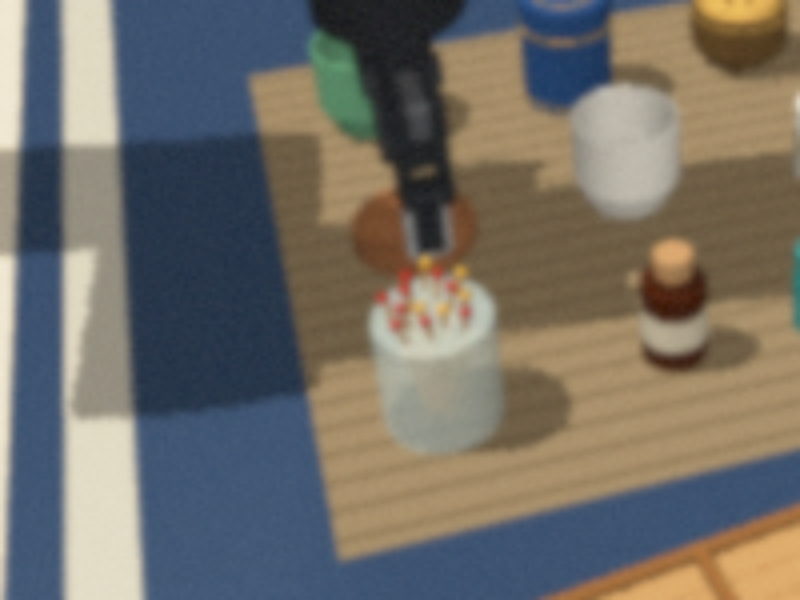

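The finger tip (px 430,250 in the crop) is still above the mat. Lowering the last bit and gripping.

Emit:
move_arm(
  plan=[
    [[-0.002,-0.001,0.008,0,0,0,0.078],[0,0,0.006,0,0,0,0.078],[0,0,0.003,0,0,0,0.078],[0,0,0,0,0,0,0.078],[0,0,0,0,0,0,0.06],[0,0,0,0,0,0,0.06],[0,0,0,0,0,0,0.06],[0,0,0,0,0,0,0.06],[0,0,0,0,0,0,0.06]],
  ],
)

```text
time_s: 3.65
ee_pos: [443.3, 5.5, -4.3]
ee_rot: [3.141, -0.0, 0.001]
force: [-1.1, -0.3, 3.6]
finger_gap: 64.1
grip_force: 33.2
```

Emit:
move_arm(
  plan=[
    [[0,0,-0.005,0,0,0,0.06],[0,0,-0.015,0,0,0,0.06],[0,0,-0.04,0,0,0,0.06],[0,0,-0.04,0,0,0,0.06],[0,0,-0.03,0,0,0,0.06],[0,0.02,0,0,0,0,0.06],[0.002,0.04,0,0,0,0,0.06],[0.003,0.04,0,0,0,0,0.06],[0.003,0.04,0,0,0,0,0.06],[0.003,0.04,0,0,0,0,0.06],[0.003,0.04,0,0,0,0,0.06],[0.003,0.04,0,0,0,0,0.06]],
  ],
)

```text
time_s: 4.85
ee_pos: [459.5, -256.0, 124.9]
ee_rot: [-3.141, 0.001, 0.0]
force: [0.4, 0.6, 0.5]
finger_gap: 64.3
grip_force: 33.3
```

Emit:
move_arm(
  plan=[
    [[0.003,0.035,0,0,0,0,0.06],[0,0.02,0,0,0,0,0.06],[0,0.008,0,0,0,0,0.06],[0,0,0.03,0,0,0,0.06],[0,0,0.02,0,0,0,0.06],[0,0,0.01,0,0,0,0.06],[0,0,0,0,0,0,0.06],[0,0,0,0,0,0,0.06]],
  ],
)

```text
time_s: 5.65
ee_pos: [463.4, -317.0, 66.0]
ee_rot: [3.141, 0.001, 0.001]
force: [0.8, 0.2, 0.2]
finger_gap: 63.7
grip_force: 33.3
```

```bash
python3 - <<'E'
from h import *
grab("wrist","w3"); print(r.read_state()["ee_pos"],r.read_state()["finger_gap"])
im,P=cloud("w3")
H,S,V=cv2.split(cv2.cvtColor(im,cv2.COLOR_RGB2HSV).astype(np.float32))
z=P[...,2]; w=(abs(P[...,0]-508)<125)&(abs(P[...,1]+314)<85)
q=w&(z>8.5)&(z<22)&(P[...,0]>500); print("wall pts",q.sum())
x=P[q][:,:2].astype(np.float32); rc=cv2.minAreaRect(x); print(rc)
k=(z>25)&(z<130)&(np.hypot(P[...,0]-464,P[...,1]+319)<60); print("held",k.sum(),np.nanpercentile(P[k],[2,98],axis=0).round(1) if k.any() else 0)
E
```

```text
[ 463.69065025 -317.47254728   66.67469402] 63.871308915006196
wall pts 10006
((550.7791748046875, -307.3657531738281), (101.52641296386719, 142.68368530273438), 0.0527871698141098)
held 20421 [[ 436.4 -371.8   79.6]
 [ 494.6 -264.4  129.5]]
```

View pics/w3.png

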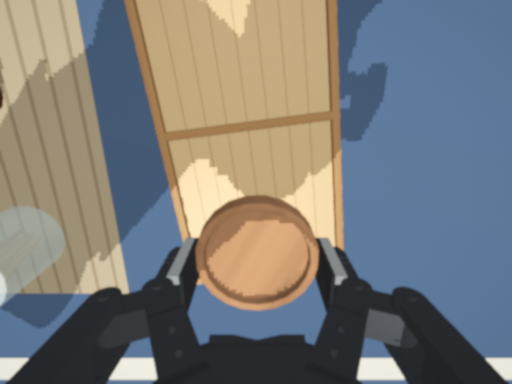

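```bash
python3 - <<'E'
from h import *
a=ray("w3",168,134,11)[:2]; b=ray("w3",332,116,11)[:2]; m=(a+b)/2; d=(a-b)/np.linalg.norm(a-b); ux=np.array([d[1],-d[0]])
print(a,b,np.linalg.norm(a-b),"yaw",np.arctan2(ux[1],ux[0]),"coaster spot",m-62*ux,"tin spot",m+45*ux)
im,P=cloud("w3"); k=np.zeros(im.shape[:2],bool); k[195:312,195:320]=1
H=cv2.cvtColor(im,cv2.COLOR_RGB2HSV); k&=(H[...,0]<20)&(H[...,1]>90)&(P[...,2]>50)
q=P[k]; print(cv2.minEnclosingCircle(q[:,:2].astype(np.float32)),np.percentile(q,[3,97],axis=0).round(1))
print("tilt plane",np.linalg.lstsq(np.c_[q[:,:2]-q[:,:2].mean(0),np.ones(len(q))],q[:,2],rcond=None)[0])
E
```

```text
[ 518.8579985  -254.54500706] [ 531.33708634 -370.69872498] 116.82214610702565 yaw 0.10702545405390157 coaster spot [ 463.45229149 -319.24478361] tin spot [ 569.84006326 -307.8149097 ]
((462.9207458496094, -317.8976745605469), 34.05207443237305) [[ 436.2 -346.    79.7]
 [ 495.  -289.7   86.5]]
tilt plane [-1.30435463e-03 -9.33621752e-04  8.23253676e+01]
```

Emit:
move_arm(
  plan=[
    [[0,0,0.02,0,0,0,0.06],[0,0,0.02,0,0,0,0.06],[0,0,0.012,0,0,0,0.06],[0,0,0.006,0,0,0,0.06],[0,0,0.003,0,0,0,0.06],[0,0,0,0,0,0,0.06],[0,0,0,0,0,0,0.06]],
  ],
)

```text
time_s: 6.4
ee_pos: [463.4, -317.9, 5.2]
ee_rot: [3.14, -0.0, 0.002]
force: [0.5, -0.2, 0.6]
finger_gap: 64.2
grip_force: 33.3
```

Emit:
move_arm(
  plan=[
    [[0,0,0.002,0,0,0,0.06],[0,0,0.001,0,0,0,0.06],[0,0,0.001,0,0,0,0.06],[0,0,0,0,0,0,0.06]],
  ],
)

```text
time_s: 6.8
ee_pos: [463.1, -317.7, 1.6]
ee_rot: [3.141, -0.0, 0.001]
force: [-1.1, 1.0, 6.2]
finger_gap: 63.8
grip_force: 33.7
```

Emit:
move_arm(
  plan=[
    [[0,0,0,0,0,0,0.074],[0,0,0,0,0,0,0.074],[0,0,0,0,0,0,0.074],[0,0,0,0,0,0,0.074],[0,0,-0.005,0,0,0,0.074],[0,0,-0.02,0,0,0,0.074],[0,0,-0.04,0,0,0,0.074],[0,0,-0.04,0,0,0,0.074],[0,0,-0.04,0,0,0,0.074],[0,0,0,0,0,0,0.074],[0,0,0,0,0,0,0.074]],
  ],
)

```text
time_s: 7.9
ee_pos: [463.5, -318.0, 147.1]
ee_rot: [3.139, -0.0, 0.005]
force: [-0.0, 0.6, -0.2]
finger_gap: 74.0
grip_force: 0.0
```

```bash
python3 - <<'E'
from h import *
grab("wrist","w4"); print(r.read_state()["ee_pos"],r.read_state()["finger_gap"])
wr("w4",463,-318,11.5,30,40)
im,P=cloud("w4"); print(im.shape); H=cv2.cvtColor(im,cv2.COLOR_RGB2HSV)
k=(np.hypot(P[...,0]-463,P[...,1]+318)<20); q=P[k]; print("dish z",np.nanmedian(q[:,2]))
E
```

```text
[ 462.65239841 -317.27040583  145.07912621] 73.90350678855793
w4 n 3121 circ 463.9 -318.5 r 32.8 box [ 464.8 -318.6] [62.  60.8  7.9] ztop 22.7
(384, 512, 3)
dish z 229.53205001207596
```

Emit:
move_arm(
  plan=[
    [[-0.002,-0.03,0,0,0,0,0.078],[-0.002,-0.045,0,0,0,0,0.078],[-0.003,-0.045,0,0,0,0,0.078],[-0.003,-0.045,0,0,0,0,0.078],[-0.003,-0.045,0,0,0,0,0.078],[-0.003,-0.045,0,0,0,0,0.078],[-0.003,-0.045,0,0,0,0,0.078],[-0.002,-0.045,0,0,0,0,0.078],[-0.002,-0.045,0,0,0,0,0.078],[-0.001,-0.033,0,0,0,0,0.078],[0,-0.02,0.03,0,0,0,0.078],[0,0,0.03,0,0,0,0.078]],
  ],
)

```text
time_s: 9.15
ee_pos: [438.1, 128.1, 83.4]
ee_rot: [-3.141, -0.006, 0.001]
force: [0.0, -0.5, -1.5]
finger_gap: 77.9
grip_force: 0.0
```

Emit:
move_arm(
  plan=[
    [[0,0,0,0,0,0,0.078],[0,0,0,0,0,0,0.078]],
  ],
)

```text
time_s: 9.35
ee_pos: [437.6, 125.3, 83.7]
ee_rot: [3.141, -0.0, -0.007]
force: [-0.1, -0.5, 0.5]
finger_gap: 77.8
grip_force: 0.0
```

Emit:
move_arm(
  plan=[
    [[0.0015,0,0.025,0,0,0,0.078],[0,0,0.025,0,0,0,0.078],[0,0,0.015,0,0,0,0.078],[0,0,0.006,0,0,0,0.078],[0,0,0,0,0,0,0.078],[0,0,0,0,0,0,0.05],[0,0,0,0,0,0,0.05],[0,0,0,0,0,0,0.05],[0,0,0,0,0,0,0.05],[0,0,0,0,0,0,0.05],[0,0,0,0,0,0,0.05]],
  ],
)

```text
time_s: 10.45
ee_pos: [442.1, 125.8, 16.1]
ee_rot: [-3.141, 0.0, -0.006]
force: [-0.6, -1.2, 6.6]
finger_gap: 58.0
grip_force: 32.9
```

Emit:
move_arm(
  plan=[
    [[0,0,-0.005,0,0,0,0.05],[0,0,-0.02,0,0,0,0.05],[0,0,-0.04,0,0,0,0.05],[0,0,-0.035,0,0,0,0.05],[0,0.015,-0.015,0,0,0,0.05],[0.002,0.035,0,0,0,0,0.05],[0.003,0.045,0,0,0,0,0.05],[0.003,0.045,0,0,0,0,0.05],[0.003,0.045,0,0,0,0,0.05],[0.003,0.045,0,0,0,0,0.05],[0.003,0.045,0,0,0,0,0.05],[0.003,0.045,0,0,0,0,0.05]],
  ],
)

```text
time_s: 11.65
ee_pos: [459.7, -196.0, 128.9]
ee_rot: [-3.141, 0.0, 0.001]
force: [0.1, -0.5, -1.2]
finger_gap: 57.9
grip_force: 32.8
```

Emit:
move_arm(
  plan=[
    [[0.002,0.045,0,0,0,0,0.05],[0.002,0.042,0,0,0,0,0.05],[0.001,0.025,0,0,0,0,0.05],[0,0.012,0,0,0,0,0.05],[0,0,0.02,0,0,0,0.05],[0,0,0.015,0,0,0,0.05],[0,0,0,0,0,0,0.05],[0,0,0,0,0,0,0.05]],
  ],
)

```text
time_s: 12.45
ee_pos: [465.1, -317.2, 93.6]
ee_rot: [-3.14, -0.001, 0.002]
force: [-0.7, -0.2, -1.3]
finger_gap: 58.4
grip_force: 32.9
```

```bash
python3 - <<'E'
from h import *
grab("wrist","w5");print(r.read_state()["ee_pos"],r.read_state()["finger_gap"])
grab("side","s5"); a=cv2.imread("pics/s5.png"); b=cv2.imread("pics/w5.png"); cv2.imwrite("pics/ws5.png",cv2.resize(np.hstack([a,b]),(800,300)))
im,P=cloud("w5"); H=cv2.cvtColor(im,cv2.COLOR_RGB2HSV)
k=(H[...,0]>50)&(H[...,0]<90)&(H[...,1]>60)&(P[...,2]>70)&(np.hypot(P[...,0]-464,P[...,1]+318)<40); q=P[k]; t=np.percentile(q[:,2],98);print("top",t)
q=q[q[:,2]>t-8]; print(cv2.minEnclosingCircle(q[:,:2].astype(np.float32)),np.percentile(q,[2,98],axis=0).round(1))
im,P=cloud("s5"); k=(np.hypot(P[...,0]-464,P[...,1]+318)<40); H=cv2.cvtColor(im,cv2.COLOR_RGB2HSV)
g=k&(H[...,0]>50)&(H[...,0]<90)&(H[...,1]>60)&(P[...,2]>50);print("side cup z",np.percentile(P[g][:,2],[1,99]))
c=k&(P[...,2]>8)&(P[...,2]<30)&(H[...,0]<20);print("side coaster z",np.percentile(P[c][:,2],[50,99]) if c.any() else 0)
E
```

```text
[ 465.59540123 -317.68899418   94.52854597] 57.83898034787731
top 134.61941484886248
((460.8081970214844, -318.02508544921875), 30.51980972290039) [[ 435.7 -345.7  126.9]
 [ 490.3 -290.6  168.6]]
side cup z [ 91.866692   458.43929102]
side coaster z [15.52690239 21.54710144]
```

View pics/ws5.png

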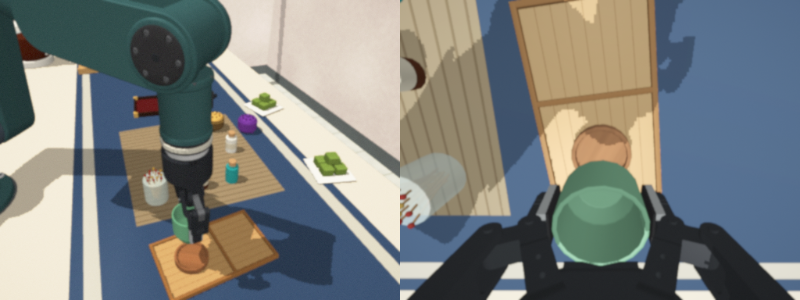

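The cup is held level at about (462,-318), the coaster is at (464,-318.5), and the foot is about 63 mm above the dish.

Emit:
move_arm(
  plan=[
    [[0.002,0.0005,0.02,0,0,0,0.05],[0,0,0.02,0,0,0,0.05],[0,0,0.012,0,0,0,0.05],[0,0,0.005,0,0,0,0.05],[0,0,0,0,0,0,0.05],[0,0,0.002,0,0,0,0.05],[0,0,0,0,0,0,0.05]],
  ],
)

```text
time_s: 13.25
ee_pos: [467.9, -319.4, 36.2]
ee_rot: [3.14, -0.0, 0.002]
force: [-0.1, 1.0, -1.4]
finger_gap: 58.4
grip_force: 32.9
```

Emit:
move_arm(
  plan=[
    [[0,0,0.002,0,0,0,0.05],[0,0,0.001,0,0,0,0.05],[0,0,0,0,0,0,0.05]],
  ],
)

```text
time_s: 13.55
ee_pos: [467.3, -318.9, 32.2]
ee_rot: [3.142, -0.0, -0.0]
force: [-0.4, -0.3, -2.4]
finger_gap: 58.1
grip_force: 32.9
```

```bash
python3 - <<'E'
from h import *
s=r.read_state(); print(s["ee_pos"],s["force"])
grab("wrist","w6")
im,P=cloud("w6"); H=cv2.cvtColor(im,cv2.COLOR_RGB2HSV)
k=(H[...,0]>50)&(H[...,0]<90)&(H[...,1]>60)&(P[...,2]>20)&(np.hypot(P[...,0]-464,P[...,1]+318)<34); q=P[k]
print("rim z hist",np.percentile(q[:,2],[50,80,90,95,98]).round(1))
E
```

```text
[ 467.26578296 -318.91160783   32.18585709] [-0.36277563 -0.28085156 -2.37368846]
rim z hist [55.5 69.1 72.  72.6 73.1]
```

Emit:
move_arm(
  plan=[
    [[0,0,0.001,0,0,0,0.05],[0,0,0.001,0,0,0,0.05],[0,0,0,0,0,0,0.05]],
  ],
)

```text
time_s: 13.9
ee_pos: [467.5, -319.1, 31.2]
ee_rot: [3.141, -0.0, 0.001]
force: [-2.0, 1.5, 3.9]
finger_gap: 58.2
grip_force: 33.2
```

Emit:
move_arm(
  plan=[
    [[0,0,0,0,0,0,0.076],[0,0,0,0,0,0,0.076],[0,0,0,0,0,0,0.076],[0,0,0,0,0,0,0.076],[0,0,-0.01,0,0,0,0.076],[0,0,-0.025,0,0,0,0.076],[0,0,-0.04,0,0,0,0.076],[0,0,-0.045,0,0,0,0.076],[0,0,0,0,0,0,0.076],[0,0,0,0,0,0,0.076]],
  ],
)

```text
time_s: 14.9
ee_pos: [468.3, -319.7, 153.0]
ee_rot: [3.138, -0.0, 0.006]
force: [-0.6, 0.3, -0.2]
finger_gap: 76.1
grip_force: 0.0
```

```bash
python3 - <<'E'
from h import *
s=r.read_state(); print(s["ee_pos"],s["force"])
grab("wrist","w7")
wr("w7",464,-318,66,76,34)
wr("w7",464,-318,17,24,40)
E
```

```text
[ 468.27950642 -319.68722824  152.98523346] [-0.58530351  0.29635294 -0.17080382]
w7 n 844 circ 464.2 -319.9 r 29.1 box [ 464.6 -320. ] [56.4 55.6  6.7] ztop 73.0
w7 n 1383 circ 464.6 -318.6 r 32.5 box [ 470.5 -318.3] [50.7 61.   6.3] ztop 23.7
```

View pics/w7.png

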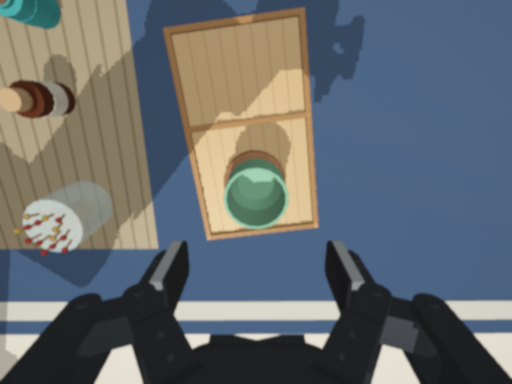

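The cup sits in the dish at px (256,192): centres agree to about 1.5 mm and the rim height is right. Next the tin.

Emit:
move_arm(
  plan=[
    [[0.005,-0.03,0,0,0,0,0.076],[0.009,-0.044,0,0,0,0,0.076],[0.009,-0.044,0,0,0,0,0.076],[0.009,-0.044,0,0,0,0,0.076],[0.009,-0.044,0,0,0,0,0.076],[0.009,-0.044,0,0,0,0,0.076],[0.009,-0.044,0,0,0,0,0.076],[0.009,-0.044,0,0,0,0,0.076],[0.009,-0.044,0,0,0,0,0.076],[0.009,-0.036,0,0,0,0,0.076],[0.003,-0.018,0,0,0,0,0.076],[0,0,0,0,0,0,0.076]],
  ],
)

```text
time_s: 16.15
ee_pos: [555.3, 119.5, 147.7]
ee_rot: [-3.141, -0.006, 0.007]
force: [-0.8, -0.9, -0.7]
finger_gap: 75.9
grip_force: 0.0
```

```bash
python3 - <<'E'
from h import *
grab("wrist","w8"); s=r.read_state(); print(s["ee_pos"])
wr("w8",557,118,60,80,40)
wr("w8",669,125,30,60,45)
E
```

```text
[555.27224229 117.88564934 147.96149692]
w8 n 3151 circ 557.4 119.6 r 27.5 box [558.4 119.5] [51.6 50.5 11.4] ztop 73.7
w8 n 4597 circ 669.2 126.4 r 30.5 box [668.8 126.3] [55.4 55.8 21. ] ztop 58.5
```

Emit:
move_arm(
  plan=[
    [[0.002,-0.001,0.04,0,0,0,0.076],[0,0,0.03,0,0,0,0.076],[0,0,0.03,0,0,0,0.076],[0,0,0.02,0,0,0,0.076],[0,0,0.01,0,0,0,0.076],[0,0,0,0,0,0,0.076],[0,0,0,0,0,0,0.045],[0,0,0,0,0,0,0.045],[0,0,0,0,0,0,0.045],[0,0,0,0,0,0,0.045],[0,0,0,0,0,0,0.045],[0,0,0,0,0,0,0.045]],
  ],
  force=35,
)

```text
time_s: 17.4
ee_pos: [559.7, 118.1, 21.9]
ee_rot: [3.141, 0.0, 0.005]
force: [-0.1, -0.6, 5.9]
finger_gap: 54.0
grip_force: 37.1
```

Emit:
move_arm(
  plan=[
    [[0,0,-0.005,0,0,0,0.045],[0,0,-0.02,0,0,0,0.045],[0,0,-0.04,0,0,0,0.045],[0,0,-0.035,0,0,0,0.045],[0,0.015,-0.015,0,0,0,0.045],[0.001,0.035,0,0,0,0,0.045],[0.001,0.044,0,0,0,0,0.045],[0.001,0.044,0,0,0,0,0.045],[0.001,0.044,0,0,0,0,0.045],[0.001,0.044,0,0,0,0,0.045],[0.001,0.044,0,0,0,0,0.045],[0.001,0.044,0,0,0,0,0.045]],
  ],
)

```text
time_s: 18.6
ee_pos: [563.6, -198.3, 133.2]
ee_rot: [-3.141, 0.001, 0.005]
force: [0.3, -0.2, -1.8]
finger_gap: 53.6
grip_force: 37.5
```

Emit:
move_arm(
  plan=[
    [[0.001,0.042,0,0,0,0,0.045],[0.001,0.035,0,0,0,0,0.045],[0.001,0.022,0,0,0,0,0.045],[0,0.012,0,0,0,0,0.045],[0,0,0.02,0,0,0,0.045],[0,0,0.015,0,0,0,0.045],[0,0,0,0,0,0,0.045],[0,0,0,0,0,0,0.045]],
  ],
)

```text
time_s: 19.4
ee_pos: [568.0, -305.6, 99.3]
ee_rot: [-3.14, -0.002, 0.003]
force: [-0.5, 0.0, -1.0]
finger_gap: 54.0
grip_force: 37.5
```

```bash
python3 - <<'E'
from h import *
grab("wrist","w9");s=r.read_state();print(s["ee_pos"],s["finger_gap"])
im,P=cloud("w9"); H=cv2.cvtColor(im,cv2.COLOR_RGB2HSV); p=s["ee_pos"]
k=(H[...,0]>95)&(H[...,0]<130)&(H[...,1]>80)&(P[...,2]>90)&(np.hypot(P[...,0]-p[0],P[...,1]-p[1])<45); q=P[k]; t=np.percentile(q[:,2],90);print("top",t)
q=q[abs(q[:,2]-t)<5]; print(len(q),cv2.minEnclosingCircle(q[:,:2].astype(np.float32)),np.percentile(q,[2,98],axis=0).round(1))
E
```

```text
[ 568.63713895 -306.10678485  100.44240745] 54.0954587914067
top 150.2120537437033
8154 ((576.3245849609375, -308.42529296875), 42.334197998046875) [[ 551.3 -330.9  146.3]
 [ 592.4 -282.2  150.7]]
```

View pics/w9.png

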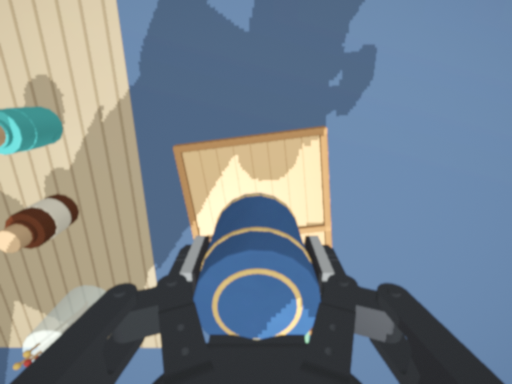

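Emit:
move_arm(
  plan=[
    [[0.001,0,0.025,0,0,0,0.045],[0,0,0.02,0,0,0,0.045],[0,0,0.015,0,0,0,0.045],[0,0,0.006,0,0,0,0.045],[0,0,0.003,0,0,0,0.045],[0,0,0,0,0,0,0.045],[0,0,0,0,0,0,0.045]],
  ],
)

```text
time_s: 20.15
ee_pos: [570.1, -307.4, 32.5]
ee_rot: [3.14, -0.0, 0.003]
force: [0.4, -0.6, -1.4]
finger_gap: 53.9
grip_force: 37.5
```

```bash
python3 - <<'E'
from h import *
a=ray("w9",175,147,11)[:2]; b=ray("w9",327,128,11)[:2]; m=(a+b)/2; d=(a-b)/np.linalg.norm(a-b); ux=np.array([d[1],-d[0]])
print(np.linalg.norm(a-b),"yaw",np.arctan2(ux[1],ux[0]),"tin spot",m-48*ux)
E
```

```text
128.36644208901856 yaw 0.12430504797121952 tin spot [ 568.11354606 -306.8366228 ]
```

Emit:
move_arm(
  plan=[
    [[0,0,0.002,0,0,0,0.045],[0,0,0.001,0,0,0,0.045],[0,0,0.001,0,0,0,0.045],[0,0,0,0,0,0,0.045]],
  ],
)

```text
time_s: 20.55
ee_pos: [569.5, -307.1, 28.1]
ee_rot: [3.141, -0.0, 0.001]
force: [-0.9, 1.3, 2.3]
finger_gap: 54.0
grip_force: 37.5
```

Emit:
move_arm(
  plan=[
    [[0,0,0.0005,0,0,0,0.045],[0,0,0,0,0,0,0.045]],
  ],
)

```text
time_s: 20.75
ee_pos: [569.6, -307.1, 28.0]
ee_rot: [3.141, -0.0, 0.001]
force: [-1.7, 1.4, 5.2]
finger_gap: 53.8
grip_force: 37.7
```

Contact. Releasing and rising, then on to the brown vial.

Emit:
move_arm(
  plan=[
    [[0,0,0,0,0,0,0.07],[0,0,0,0,0,0,0.07],[0,0,0,0,0,0,0.07],[0,0,0,0,0,0,0.07],[0,0,-0.01,0,0,0,0.07],[0,0,-0.025,0,0,0,0.07],[0,0,-0.04,0,0,0,0.07],[0,0,-0.045,0,0,0,0.07],[0,0,0,0,0,0,0.07],[0,0,0,0,0,0,0.07]],
  ],
)

```text
time_s: 21.75
ee_pos: [570.4, -307.7, 150.0]
ee_rot: [3.138, -0.0, 0.007]
force: [-0.4, -0.4, -0.0]
finger_gap: 69.9
grip_force: 0.0
```

```bash
python3 - <<'E'
from h import *
grab("wrist","w10");s=r.read_state();print(s["ee_pos"])
wr("w10",569,-307,66,84,40)
wr("w10",546,-121,15,70,25)
E
```

```text
[ 569.39281847 -306.96232269  147.35371249]
w10 n 3181 circ 567.5 -307.7 r 27.4 box [ 568.4 -307.6] [51.6 50.3 11.7] ztop 79.7
w10 n 1597 circ 547.9 -122.8 r 16.3 box [ 548.7 -124.1] [29.8 27.7 48.3] ztop 64.5
```

Emit:
move_arm(
  plan=[
    [[-0.003,-0.025,0,0,0,0,0.06],[-0.005,-0.04,0,0,0,0,0.06],[-0.005,-0.04,0,0,0,0,0.06],[-0.005,-0.04,0,0,0,0,0.06],[-0.004,-0.028,0,0,0,0,0.06],[0,-0.012,0,0,0,0,0.06],[0,0,0,0,0,0,0.06],[0,0,0,0,0,0,0.06]],
  ],
)

```text
time_s: 22.6
ee_pos: [547.3, -122.8, 145.9]
ee_rot: [3.141, -0.001, -0.002]
force: [0.0, -0.1, -0.5]
finger_gap: 60.1
grip_force: 0.0
```

```bash
python3 - <<'E'
from h import *
grab("wrist","w11");s=r.read_state();print(s["ee_pos"])
wr("w11",547,-122,52,70,25)
wr("w11",547,-122,15,46,25)
E
```

```text
[ 547.38829371 -123.21543136  146.07997921]
w11 n 420 circ 547.7 -121.5 r 10.3 box [ 548.1 -121.5] [17.8 17.6 12.9] ztop 64.9
w11 n 261 circ 548.9 -121.3 r 15.9 box [ 557.2 -121.3] [12.9 30.6 29.2] ztop 45.9
```

Emit:
move_arm(
  plan=[
    [[0.0005,-0.0015,0.04,0,0,0,0.06],[0,0,0.04,0,0,0,0.06],[0,0,0.03,0,0,0,0.06],[0,0,0.02,0,0,0,0.06],[0,0,0.007,0,0,0,0.06],[0,0,0,0,0,0,0.06],[0,0,0,0,0,0,0.025],[0,0,0,0,0,0,0.025],[0,0,0,0,0,0,0.025],[0,0,0,0,0,0,0.025],[0,0,0,0,0,0,0.025],[0,0,0,0,0,0,0.025]],
  ],
  force=30,
)

```text
time_s: 23.85
ee_pos: [549.4, -121.1, 11.7]
ee_rot: [3.14, -0.0, 0.006]
force: [0.7, -0.7, 6.4]
finger_gap: 31.7
grip_force: 30.1
```

Emit:
move_arm(
  plan=[
    [[0,0,-0.005,0,0,0,0.025],[0,0,-0.02,0,0,0,0.025],[0,0,-0.04,0,0,0,0.025],[0,0,-0.035,0,0,0,0.025],[0,-0.015,-0.015,0,0,0,0.025],[0.003,-0.03,0,0,0,0,0.025],[0.005,-0.04,0,0,0,0,0.025],[0.005,-0.04,0,0,0,0,0.025],[0.005,-0.04,0,0,0,0,0.025],[0.005,-0.04,0,0,0,0,0.025],[0.005,-0.04,0,0,0,0,0.025],[0.005,-0.04,0,0,0,0,0.025]],
  ],
)

```text
time_s: 25.05
ee_pos: [579.4, 167.3, 123.0]
ee_rot: [3.142, 0.001, -0.005]
force: [-0.2, -0.5, -0.9]
finger_gap: 31.5
grip_force: 29.8
```

Emit:
move_arm(
  plan=[
    [[0.005,-0.04,0,0,0,0,0.025],[0.005,-0.04,0,0,0,0,0.025],[0.005,-0.038,0,0,0,0,0.025],[0.002,-0.023,0,0,0,0,0.025],[0,-0.012,0,0,0,0,0.025],[0,0,0.02,0,0,0,0.025],[0,0,0.015,0,0,0,0.025],[0,0,0,0,0,0,0.025],[0,0,0,0,0,0,0.025]],
  ],
)

```text
time_s: 25.95
ee_pos: [597.3, 316.6, 88.5]
ee_rot: [3.14, -0.002, -0.004]
force: [0.4, 0.6, -0.0]
finger_gap: 31.1
grip_force: 29.9
```

```bash
python3 - <<'E'
from h import *
grab("wrist","w12");s=r.read_state();p=s["ee_pos"];print(p,s["finger_gap"])
im,P=cloud("w12"); H=cv2.cvtColor(im,cv2.COLOR_RGB2HSV)
k=(H[...,0]<20)&(H[...,1]>60)&(P[...,2]>p[2]-20)&(np.hypot(P[...,0]-p[0],P[...,1]-p[1])<25); q=P[k]; t=np.percentile(q[:,2],95);print("top",t)
q=q[abs(q[:,2]-t)<4]; print(len(q),cv2.minEnclosingCircle(q[:,:2].astype(np.float32)),np.percentile(q,[2,98],axis=0).round(1))
E
```

```text
[598.03289384 316.91228622  89.76940727] 30.98157849564032
top 140.52279019313477
710 ((595.5614624023438, 315.8452453613281), 9.948413848876953) [[590.1 307.3 136.8]
 [604.7 324.5 141.3]]
```

View pics/w12.png

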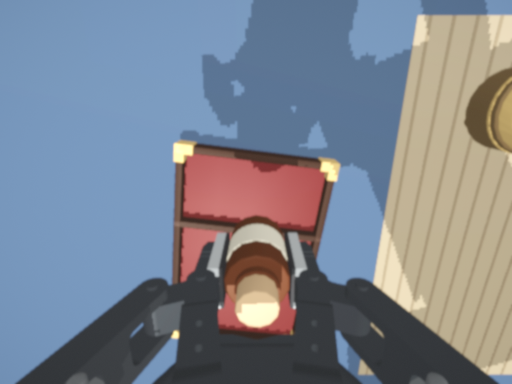

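```bash
python3 - <<'E'
from h import *
a=ray("w12",174,142,16)[:2]; b=ray("w12",339,162,16)[:2]; m=(a+b)/2; d=(a-b)/np.linalg.norm(a-b); ux=np.array([d[1],-d[0]])
print(np.linalg.norm(a-b),"yaw",np.arctan2(ux[1],ux[0]),"vial",m-36*ux,"burner",m-131*ux)
c=ray("w12",181,222,16)[:2]; print("divider from edge",(m-c)@ux)
E
```

```text
132.00595315233653 yaw -0.12415277614969442 vial [600.15305984 319.34853709] burner [505.88428068 331.11277424]
divider from edge 68.91695988270949
```

The vial is held level at (596.5,316); its spot is (600,319), so I shift by that while lowering.

Emit:
move_arm(
  plan=[
    [[0.0035,-0.0025,0.025,0,0,0,0.025],[0,0,0.02,0,0,0,0.025],[0,0,0.015,0,0,0,0.025],[0,0,0.005,0,0,0,0.025],[0,0,0.002,0,0,0,0.025],[0,0,0,0,0,0,0.025],[0,0,0,0,0,0,0.025]],
  ],
)

```text
time_s: 26.7
ee_pos: [602.3, 320.4, 24.2]
ee_rot: [-3.141, 0.0, -0.004]
force: [0.5, -0.1, -1.2]
finger_gap: 31.2
grip_force: 29.8
```

Emit:
move_arm(
  plan=[
    [[0,0,0.001,0,0,0,0.025],[0,0,0,0,0,0,0.025]],
  ],
)

```text
time_s: 26.9
ee_pos: [601.8, 320.2, 22.3]
ee_rot: [-3.141, 0.0, -0.002]
force: [-0.6, 0.1, -1.3]
finger_gap: 31.2
grip_force: 29.8
```

Contact is expected near TCP z 16 to 17.

Emit:
move_arm(
  plan=[
    [[0,0,0.002,0,0,0,0.025],[0,0,0.001,0,0,0,0.025],[0,0,0,0,0,0,0.025]],
  ],
)

```text
time_s: 27.2
ee_pos: [601.2, 319.9, 18.2]
ee_rot: [3.141, -0.0, -0.001]
force: [0.7, 0.7, -0.4]
finger_gap: 31.3
grip_force: 29.8
```

Emit:
move_arm(
  plan=[
    [[0,0,0.001,0,0,0,0.025],[0,0,0,0,0,0,0.025]],
  ],
)

```text
time_s: 27.4
ee_pos: [601.5, 320.1, 17.8]
ee_rot: [-3.142, 0.0, -0.0]
force: [-0.1, -0.1, 0.5]
finger_gap: 31.0
grip_force: 29.9
```

Emit:
move_arm(
  plan=[
    [[0,0,0.001,0,0,0,0.025],[0,0,0,0,0,0,0.025]],
  ],
)

```text
time_s: 27.6
ee_pos: [601.6, 320.1, 17.8]
ee_rot: [-3.142, 0.0, -0.001]
force: [-1.8, -1.0, 5.4]
finger_gap: 31.4
grip_force: 30.2
```

Emit:
move_arm(
  plan=[
    [[0,0,0,0,0,0,0.05],[0,0,0,0,0,0,0.05],[0,0,0,0,0,0,0.05],[0,0,0,0,0,0,0.05],[0,0,-0.01,0,0,0,0.05],[0,0,-0.03,0,0,0,0.05],[0,0,-0.045,0,0,0,0.05],[0,0,-0.045,0,0,0,0.05],[0,0,0,0,0,0,0.05],[0,0,0,0,0,0,0.05]],
  ],
)

```text
time_s: 28.6
ee_pos: [602.6, 320.6, 150.2]
ee_rot: [-3.139, 0.0, -0.009]
force: [-0.3, 0.5, -0.5]
finger_gap: 50.1
grip_force: 0.0
```

```bash
python3 - <<'E'
from h import *
grab("wrist","w13");s=r.read_state();print(s["ee_pos"])
wr("w13",600,319,55,80,30)
E
```

```text
[601.48206153 320.0663809  147.31117435]
w13 n 478 circ 601.1 318.8 r 11.2 box [600.6 319.2] [18.5 19.4 15.6] ztop 70.8
```

Emit:
move_arm(
  plan=[
    [[0.009,0.024,0,0,0,0,0.08],[0.014,0.04,0,0,0,0,0.08],[0.014,0.04,0,0,0,0,0.08],[0.014,0.04,0,0,0,0,0.08],[0.011,0.03,0,0,0,0,0.08],[0.006,0.02,0,0,0,0,0.08],[0,0,0,0,0,0,0.08],[0,0,0,0,0,0,0.08]],
  ],
)

```text
time_s: 29.45
ee_pos: [668.4, 126.0, 144.4]
ee_rot: [-3.141, 0.002, 0.006]
force: [0.3, 0.3, 0.1]
finger_gap: 80.0
grip_force: 0.0
```

```bash
python3 - <<'E'
from h import *
grab("wrist","w14");s=r.read_state();print(s["ee_pos"])
wr("w14",669,126,38,70,40)
wr("w14",669,126,10,70,40)
E
```

```text
[668.46852442 126.81500008 144.94323574]
w14 n 2952 circ 669.5 126.4 r 30.2 box [669.9 126.4] [55.4 55.2 19.5] ztop 58.7
w14 n 3190 circ 669.3 126.5 r 30.4 box [670.7 126.3] [56.1 55.6 39.8] ztop 58.5
```

View pics/w14.png

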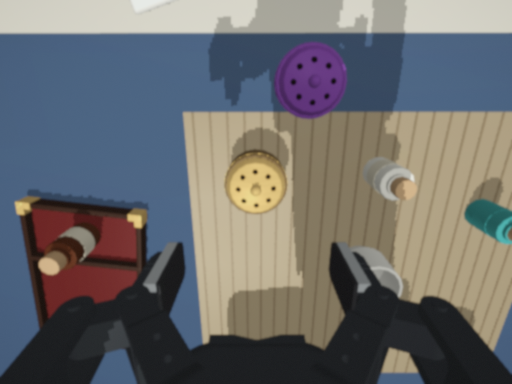

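The brass-lidded bronze burner is at px (256,182), world (669.5,126.4), and the purple look-alike is clear of the fingers. The vial stands in the middle of its section.

Emit:
move_arm(
  plan=[
    [[0.001,0,0.04,0,0,0,0.08],[0,0,0.04,0,0,0,0.08],[0,0,0.03,0,0,0,0.08],[0,0,0.02,0,0,0,0.08],[0,0,0.008,0,0,0,0.08],[0,0,0,0,0,0,0.08],[0,0,0,0,0,0,0.05],[0,0,0,0,0,0,0.05],[0,0,0,0,0,0,0.05],[0,0,0,0,0,0,0.05],[0,0,0,0,0,0,0.05],[0,0,0,0,0,0,0.05]],
  ],
  force=50,
)

```text
time_s: 30.7
ee_pos: [672.0, 126.7, 11.3]
ee_rot: [-3.14, 0.0, -0.007]
force: [0.5, 2.2, 6.1]
finger_gap: 58.3
grip_force: 54.9
```

Emit:
move_arm(
  plan=[
    [[0,0,-0.004,0,0,0,0.05],[0,0,-0.015,0,0,0,0.05],[0,0,-0.035,0,0,0,0.05],[0,0,-0.04,0,0,0,0.05],[-0.01,-0.01,-0.02,0,0,0,0.05],[-0.02,-0.025,0,0,0,0,0.05],[-0.027,-0.033,0,0,0,0,0.05],[-0.027,-0.033,0,0,0,0,0.05],[-0.027,-0.033,0,0,0,0,0.05],[-0.025,-0.032,0,0,0,0,0.05],[-0.02,-0.025,0,0,0,0,0.05],[-0.01,-0.013,0,0,0,0,0.05]],
  ],
)

```text
time_s: 31.9
ee_pos: [502.0, 331.7, 122.4]
ee_rot: [3.141, 0.004, -0.003]
force: [0.1, -0.4, -3.3]
finger_gap: 58.5
grip_force: 55.0
```

Emit:
move_arm(
  plan=[
    [[0,0,0.02,0,0,0,0.05],[0,0,0.015,0,0,0,0.05],[0,0,0,0,0,0,0.05],[0,0,0,0,0,0,0.05]],
  ],
)

```text
time_s: 32.3
ee_pos: [504.5, 329.0, 86.7]
ee_rot: [3.14, -0.002, -0.003]
force: [0.1, -0.5, -3.8]
finger_gap: 58.2
grip_force: 55.0
```

```bash
python3 - <<'E'
from h import *
grab("wrist","w15");s=r.read_state();p=s["ee_pos"];print(p,s["finger_gap"])
im,P=cloud("w15"); H=cv2.cvtColor(im,cv2.COLOR_RGB2HSV)
k=(H[...,0]<32)&(H[...,1]>80)&(P[...,2]>p[2]-20)&(np.hypot(P[...,0]-p[0],P[...,1]-p[1])<38); q=P[k]; t=np.percentile(q[:,2],99);print("top",t)
q=q[q[:,2]>t-22]; print(len(q),cv2.minEnclosingCircle(q[:,:2].astype(np.float32)),np.percentile(q,[2,98],axis=0).round(1))
E
```

```text
[505.13878825 329.36398052  87.74753678] 58.147793536696476
top 134.10165399024035
8193 ((501.67864990234375, 328.4975891113281), 31.06698989868164) [[482.5 301.3 112.9]
 [530.9 355.  133.2]]
```

View pics/w15.png

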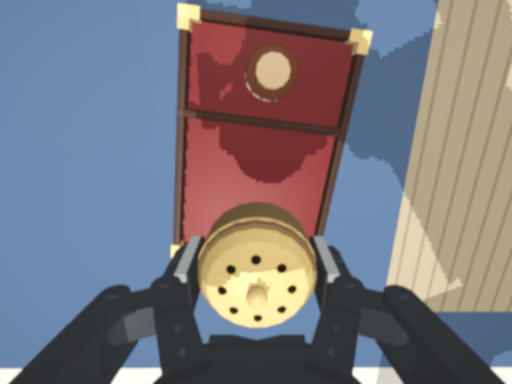

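The burner is held level at about (502,328.5) over the larger section; the target is (505.8,330.5).

Emit:
move_arm(
  plan=[
    [[0.003,-0.002,0.025,0,0,0,0.05],[0,0,0.02,0,0,0,0.05],[0,0,0.012,0,0,0,0.05],[0,0,0.005,0,0,0,0.05],[0,0,0,0,0,0,0.05],[0,0,0,0,0,0,0.05]],
  ],
)

```text
time_s: 32.95
ee_pos: [508.4, 332.4, 27.0]
ee_rot: [-3.141, 0.001, -0.003]
force: [-1.0, 0.0, -4.0]
finger_gap: 57.9
grip_force: 55.0
```

Emit:
move_arm(
  plan=[
    [[0,0,0.002,0,0,0,0.05],[0,0,0.001,0,0,0,0.05],[0,0,0,0,0,0,0.05]],
  ],
)

```text
time_s: 33.25
ee_pos: [507.5, 332.1, 22.9]
ee_rot: [-3.141, 0.0, -0.001]
force: [0.1, 0.7, -3.0]
finger_gap: 58.5
grip_force: 55.0
```

Emit:
move_arm(
  plan=[
    [[0,0,0.002,0,0,0,0.05],[0,0,0.001,0,0,0,0.05],[0,0,0,0,0,0,0.05]],
  ],
)

```text
time_s: 33.55
ee_pos: [507.3, 332.0, 19.3]
ee_rot: [3.141, -0.0, -0.001]
force: [-0.7, -0.6, -3.7]
finger_gap: 58.2
grip_force: 55.0
```

Emit:
move_arm(
  plan=[
    [[0,0,0.001,0,0,0,0.05],[0,0,0,0,0,0,0.05]],
  ],
)

```text
time_s: 33.75
ee_pos: [507.4, 332.0, 18.5]
ee_rot: [3.141, -0.0, -0.0]
force: [-0.8, 1.1, -4.0]
finger_gap: 58.0
grip_force: 55.0
```

Emit:
move_arm(
  plan=[
    [[0,0,0.001,0,0,0,0.05],[0,0,0.0005,0,0,0,0.05],[0,0,0,0,0,0,0.05]],
  ],
)

```text
time_s: 34.05
ee_pos: [507.5, 332.1, 17.4]
ee_rot: [-3.142, 0.0, -0.0]
force: [-0.5, -0.7, -3.0]
finger_gap: 58.7
grip_force: 55.2
```

Emit:
move_arm(
  plan=[
    [[0,0,0.0005,0,0,0,0.05],[0,0,0,0,0,0,0.05]],
  ],
)

```text
time_s: 34.25
ee_pos: [507.5, 332.1, 17.4]
ee_rot: [-3.142, 0.0, -0.001]
force: [-1.9, -0.4, 1.7]
finger_gap: 58.2
grip_force: 55.4
```

Contact (-3 to +1.7 N). Half a millimetre more, release, then rise.

Emit:
move_arm(
  plan=[
    [[0,0,0.0005,0,0,0,0.05],[0,0,0,0,0,0,0.076],[0,0,0,0,0,0,0.076],[0,0,0,0,0,0,0.076],[0,0,0,0,0,0,0.076],[0,0,-0.01,0,0,0,0.076],[0,0,-0.03,0,0,0,0.076],[0,0,-0.045,0,0,0,0.076],[0,0,-0.045,0,0,0,0.076],[-0.03,0,-0.03,0,0,0,0.076],[-0.04,0.03,-0.02,0,0,0,0.076],[-0.04,0.03,0,0,0,0,0.076]],
  ],
)

```text
time_s: 35.45
ee_pos: [401.3, 275.0, 199.7]
ee_rot: [-3.137, -0.001, -0.013]
force: [-0.7, -0.8, 0.2]
finger_gap: 76.2
grip_force: 0.0
```

Emit:
move_arm(
  plan=[
    [[-0.03,0.03,0,0,0,0,0.076],[0,0.02,0,0,0,0,0.076],[0,0,0,0,0,0,0.076],[0,0,0,0,0,0,0.076]],
  ],
)

```text
time_s: 35.85
ee_pos: [370.7, 224.5, 195.7]
ee_rot: [-3.14, 0.002, -0.003]
force: [-0.7, 0.4, 0.1]
finger_gap: 76.0
grip_force: 0.0
```

```bash
python3 - <<'E'
from h import *
grab("side","sF"); grab("top","tF"); grab("wrist","wF")
for f in("tF","wF"):
  print(f)
  for n,c,a,b,rad in(("burner",(506,331),36,70,40),("vial",(601,319),40,75,25),("tin",(568,-307),60,85,38),("cup",(464,-320),60,80,38),("coaster",(464,-319),17,24,38),("wcup",(561,4.5),40,70,40),("wvial",(671.6,-4),40,75,25),("picks",(434,-127),40,80,40)):
    try: print(n,end=" "); wr(f,*c,a,b,rad)
    except Exception as e: print("-")
a=cv2.imread("pics/sF.png"); b=cv2.imread("pics/tF.png"); cv2.imwrite("pics/F.png",cv2.resize(np.hstack([a,b]),(800,300)))
E
```

```text
tF
burner tF n 443 circ 506.3 330.2 r 30.4 box [505.6 329. ] [57.4 55.3 23.8] ztop 63.0
vial tF n 132 circ 598.9 317.6 r 16.9 box [600.2 318.1] [28.6 31.9 29.5] ztop 70.8
tin tF n 429 circ 567.8 -307.9 r 27.5 box [ 567.3 -307.1] [51.4 52.  18.7] ztop 80.3
cup tF n 141 circ 464.5 -319.7 r 29.0 box [ 464.5 -319.5] [55.4 55.4 13.2] ztop 73.5
coaster tF n 263 circ 464.2 -318.2 r 32.7 box [ 464.8 -313.8] [63.  54.4  6.7] ztop 23.8
wcup tF n 108 circ 561.5 4.9 r 28.7 box [561.3   4.5] [56.1 55.7 16.9] ztop 58.4
wvial tF n 119 circ 672.8 -4.5 r 15.6 box [672.6  -4.5] [28.8 28.6 25.3] ztop 66.2
picks tF n 419 circ 433.5 -128.0 r 27.9 box [ 433.9 -127.4] [53.2 52.9 26.2] ztop 76.6
wF
burner wF n 3702 circ 505.0 331.0 r 30.4 box [504.9 329.9] [55.7 56.  26.4] ztop 64.7
vial -
tin -
cup -
coaster -
wcup wF n 100 circ 534.4 7.2 r 12.4 box [533.6   7.4] [ 3.4 22.5 13. ] ztop 53.1
wvial -
picks -
```

View pics/F.png

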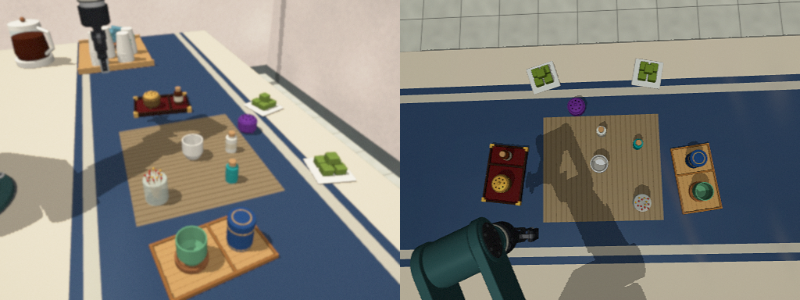

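The final side and top views show all five items upright in their sections, within a few mm of the middle, and the three bystanders unmoved. Handing in.

```bash
python3 -c "
from station import r
print(r.close_job())"
```

```text
the job is handed in; nothing more can be done
None
```

The job is handed in (no verdict came back): by the final camera check, all five items stand upright within a few mm of their places on the two trays, and the white cup, white vial and glass of picks are where they were.

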